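# Load the reference plate into the crack scanner

### The job

The reference plate in the scanner's open sample drawer has crept forward: slide it back until its rear edge lies square against the drawer's rear stop, keeping the drawer open. Then push the drawer fully home until its catch seats, without slamming it, so that the plate is still against the stop inside. Do not disturb the other things on the bench.

Things in the scene. Friction and masses are not known exactly. Their poses are not given: they have to be found in the camera images.
- drawer (a joint): drawer slide, m: 0 = home, positive = pulled out towards the robot, at most 0.23; starts about 0.2 out. Takes about 3.5 N to move, stays where left. A sprung roller catch inside resists the last 18 mm: from 18 to 6 mm it adds up to 5 N (some 8 to 9 N in all); inside 6 mm it helps, from about 3 mm it pulls the drawer in, and then holds it home against its end stop
- drawer_front (a point): on the outer face of the drawer's dark front, mid-width, 40 mm above the bench; moves with the drawer. x = closing direction (level, into the machine), y = left of someone facing the drawer, z up. The front is 150 mm wide, 12 thick, from 22 to 72 mm above the bench; a recessed pull, 80 mm wide and 6 deep, lies in it from 53 to 67 mm above the bench
- drawer_inside (a point): on the drawer's inner floor at runner height (34 mm above the bench), mid-width, 90 mm behind the front's outer face; moves with the drawer, same axes. The blue rear stop bar's face is 87 mm farther in (+x); the front's inner face 78 mm nearer (-x). Inside width 104 mm; 5 mm side walls and stop bar rise to 50 mm above the bench; two slick white runners carry the plate
- scanner_face (a point): the fixed light-grey machine: point on its front face above the drawer, mid-drawer, 110 mm above the bench; axes as drawer_front. The closed drawer's front is flush with this face. The housing is 240 mm deep, 195 high, and reaches 105 mm to +y, 155 to -y
- deck_lip (a point): middle of the lower front edge of the machine's dark control deck, 150 mm above the bench. The deck (150 to 195 mm up) overhangs the face by 30 mm towards the robot over the full width, so a hand pointing straight down cannot follow the drawer front home; leant back 40 to 45 degrees it can
- plate_center (a point): centre of the bare aluminium plate with scribed cross lines, 120 mm long (x, along the drawer), 90 wide (y), 5 thick (z), 146 g, flat on the runners, rear edge 20 to 42 mm short of the stop, about 7 mm free at each side. Slides easily (friction about 0.15) but grips a fingertip (0.6 or more): a light press on top drags it. Once it meets the stop, more pushing moves the drawer
- probe_center (a point): bystander: black hand probe, 100 x 65 x 50 mm with an arched aluminium handle to 92 mm high; point half-way up its box (25 mm above the bench)
- adapter_center (a point): bystander: aluminium adapter box 62 x 46 x 36 mm with brass connectors on its ends; point at its centre (18 mm above the bench)
- board_center (a point): bystander: green circuit board 85 x 62 mm on brass standoffs, to 25 mm high; point at the board's middle (14 mm above the bench)
- coupon_center (a point): bystander: small steel test coupon 75 x 45 x 12 mm; point at its centre (6 mm above the bench)
There are look-alikes about, which are no part of the job. Of the things shaped like the part that bears plate_center, the aluminium one is meant.

How it is judged:
On the way, in this order (a step that is already met when the one before it is completed fails the run):
1. the plate lies square against the rear stop while the drawer is still open (x of plate_center in the frame of drawer_inside above 0.022 m and angle between the x axis of plate_center and the x axis of drawer_inside, either way round below 0.06 rad and value of joint drawer above 0.05 m), for 0.2 s.
2. the drawer is fully home, held by its catch (value of joint drawer below 0.003 m), for 0.2 s.
At the end, for the whole second after the job is handed in: The drawer is home within 3 mm and at rest, and inside it the plate lies flat on its runners with its rear edge within 5 mm of the rear stop, square to it within 0.06 rad (value of joint drawer below 0.003 m and velocity of joint drawer between -0.01 and 0.01 m/s and x of plate_center in the frame of drawer_inside above 0.022 m and angle between the x axis of plate_center and the x axis of drawer_inside, either way round below 0.06 rad and z of plate_center in the frame of drawer_inside below 0.008 m); the robot touches nothing.
It fails at once if the drawer is slammed (closing faster than 0.35 m/s) (velocity of joint drawer below -0.35 m/s).
It fails at once if a bystander is moved by more than 20 mm (distance of any of probe_center, adapter_center, board_center, coupon_center from where it was at the start of the episode above 0.02 m).
It also fails if it takes over 67 s, if anything falls off the work surface, if the arm or the gripper's body presses on something with over 40 N, if the wrist force passes 120 N, or if a joint passes its speed limit or range.

### The arm

A 7-joint arm with a two-finger parallel gripper is mounted at the origin on the work surface. World frame = base frame: x ahead of the robot, y to its left, z up, the work surface at z = 0. Lengths are in m, angles in rad, forces in N, time in s.
With the tool pointing down it reaches from about 0.425 to 1.025 m from the base axis. Payload 9.4 kg.
Tool frame: the origin (TCP) lies on the centre line of the jaws, within the pads' length; the fingertips stand 8 mm ahead of it and the grasp point (between the pads) lies 11 mm behind it (tip_reach is the distance from the TCP to the fingertips, in m); y points along the fingers, x is the direction in which the jaws open and shut, and the axes are right-handed (so a half turn about y gives the same grasp; the last joint's range is limited). The gripper opens to 85 mm and grips with 20 to 120 N. Pads are 22 mm wide; open, the fingers measure 114 mm over their backs; the gripper's body (76 mm by 85 mm) begins 54 mm behind the grasp point. The pads swing forward as they close: fully open they stand 13 mm farther back than shut.
Start: joints at [-1.317, 0.599, -0.003, 1.599, 0.002, 0.943, -0.08], TCP at [0.235, 0.686, 0.239] pointing down, gripper open.
Joint ranges: [-2.57, 2.57], [-0.35, 1.97], [-1.29, 1.29], [0.11, 2.56], [-1.05, 4.19], [0.11, 1.86], [-2.63, 2.63]. Speed limits (rad/s): [2.22, 2.22, 3.01, 3.01, 3.14, 3.14, 3.14].

### API

Orientations are given as a unit quaternion [x, y, z, w].
In Python, from plant import * gives the robot as it stands.
- The arm moves only by the shell command python3 -m creep 'ROWS' [FORCE]. ROWS is JSON, a list of rows, each a list of 7 numbers: the shift along the tool's x, y, z in mm, then the turn, a rotation vector about the tool's x, y, z in rad, then the opening, from 0 (shut) to 1 (fully open). In form: [[dx, dy, dz, rx, ry, rz, claw], ...]. A call has 1 to 20 rows; each row is the pose to reach, as a shift and turn from the pose commanded when the call began, along the tool's axes at that moment; what a row does not reach only later rows make up. A row lasts 1/10 s, in which the tool goes at most 50 mm and 8.59 degrees, less where a joint would pass 70% of its speed; a pose out of reach is approached as far as the arm can. A call with a gripper value outside its range is refused whole. The fingers move at their own pace and stop on an object; FORCE is the grip in N (left out, the last holds). Time passes only in rows, so rows that repeat a pose let the fingers close. It gives the time, the measured TCP pose, the force and the opening at its end, in the units of the state.
- read_state(): the state, without advancing time (a new reading comes with each control period).
- camera(name): name is "scene" or "top" or "wrist"; returns the picture (480x640x3 uint8, red, green, blue); there is no depth.
- calibration(name): a dict with "intrinsics" (3x3 intrinsics, pixels), "R" (3x3) and "t" (3): a world point X has camera coordinates R X + t; the wrist camera has in their place "tool_from_camera" (4x4, takes a point from camera to tool coordinates, whose origin is the TCP and whose axes are the tool frame's). Camera axes: x right, y down, z forward; pixel columns grow to the right and rows downward; lengths in m; the calibration is good to about 2 mm. A picture is of the moment at which its call begins: read the wrist's pose just before it. calibration takes no time and is no camera call.
- sign_off(): hands the job in, once; it reports no verdict.
The state is a dict: "clock": time; "qpos": joint angles; "joint_velocities": joint speeds; "effort": joint torques, N m; "position": TCP position; "tcp_rot": TCP orientation; "ft_force": force on the tool from outside, world axes, zero at the start; "ft_torque": the same for the moment, N m; "grip_width": finger opening in m.
Only numpy, scipy, OpenCV 4.12 (cv2) and the standard library are available. Lean on these libraries where they do the work, as an engineer would, in place of code of your own. Each camera call takes 0.05 s, during which the arm holds its last target.

## Working session

There is one attempt and no reset: what is moved stays moved. The work goes in short steps, Python scripts to look and compute and a shell command to move; the robot and the scene stay as the last step left them, time stands still between calls to the robot, and variables do not carry over. Pictures are saved under pics/ and viewed, and the job is handed in when it is done.

```bash
mkdir -p pics; ls; python3 - <<'E'
from plant import *
import cv2
print({k:v for k,v in read_state().items() if k!='effort'})
for n in ["scene","top","wrist"]:
    im=camera(n); cv2.imwrite(f"pics/{n}0.png",im[:,:,::-1]); print(n,calibration(n))
E
```

```text
pics
{'clock': 0.0, 'qpos': array([-1.31670352,  0.60018142, -0.00257612,  1.60015039,  0.0018296 ,
        0.94290666, -0.0797775 ]), 'joint_velocities': array([ 5.14771822e-04, -1.22404921e-04,  6.21454376e-04, -5.03464260e-04,
       -8.12508363e-05, -1.32099881e-03, -1.05151070e-03]), 'position': array([0.23532396, 0.68524231, 0.23836849]), 'tcp_rot': array([ 0.57585298,  0.41045188, -0.41132995, -0.57509153]), 'ft_force': array([-0.75421164,  0.12047195,  0.47160225]), 'ft_torque': array([-0.0053247 ,  0.00096881,  0.05102642]), 'grip_width': 0.08571259498875107}
scene {'intrinsics': array([[521.54040299,   0.        , 313.84019545],
       [  0.        , 521.54040299, 239.51916995],
       [  0.        ,   0.        ,   1.        ]]), 'R': array([[-0.71666863, -0.69739495, -0.00513445],
       [-0.65254239,  0.67313825, -0.34795593],
       [ 0.2461189 , -0.24601865, -0.93749683]]), 't': array([0.40785997, 0.42836134, 0.87058728])}
top {'intrinsics': array([[572.59165004,   0.        , 313.20161997],
       [  0.        , 572.59165004, 239.37815077],
       [  0.        ,   0.        ,   1.        ]]), 'R': array([[ 0.01262248, -0.99981971, -0.01418512],
       [-0.99951874, -0.01221412, -0.02851495],
       [ 0.02833655,  0.01453823, -0.99949271]]), 't': array([0.00532261, 0.55840745, 1.33946719])}
wrist {'intrinsics': array([[372.51376775,   0.        , 319.17009761],
       [  0.        , 372.51376775, 234.84141235],
       [  0.        ,   0.        ,   1.        ]]), 'tool_from_camera': array([[ 9.99998288e-01,  8.83741657e-05, -1.84813535e-03,
        -6.98517636e-04],
       [ 1.79313248e-03, -2.92552503e-01,  9.56247781e-01,
        -1.35107257e-01],
       [-4.56169024e-04, -9.56249458e-01, -2.92552160e-01,
         7.64313527e-02],
       [ 0.00000000e+00,  0.00000000e+00,  0.00000000e+00,
         1.00000000e+00]])}
```

View pics/scene0.png

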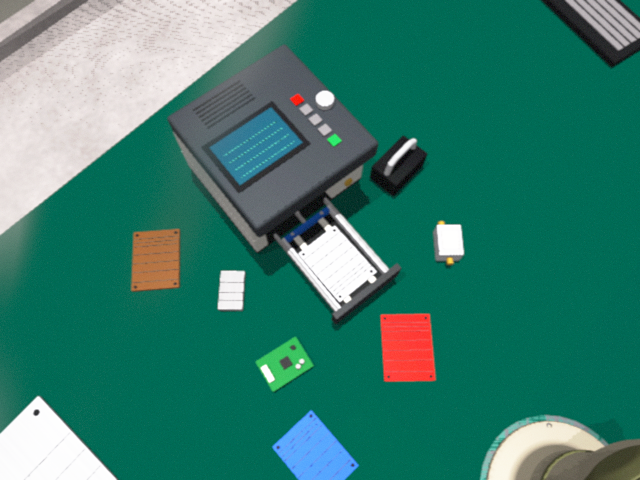

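View pics/top0.png

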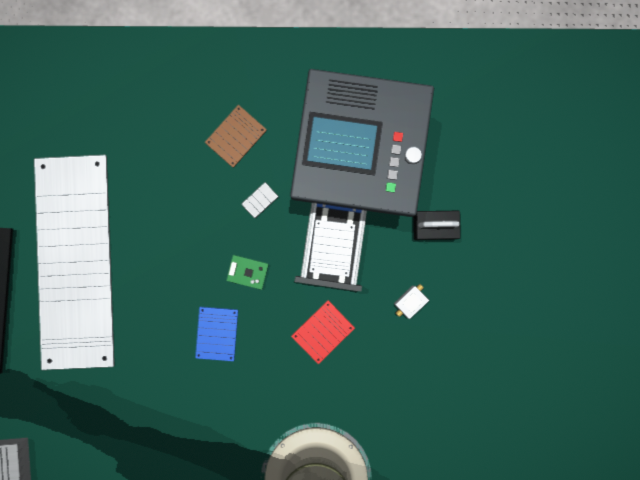

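View pics/wrist0.png

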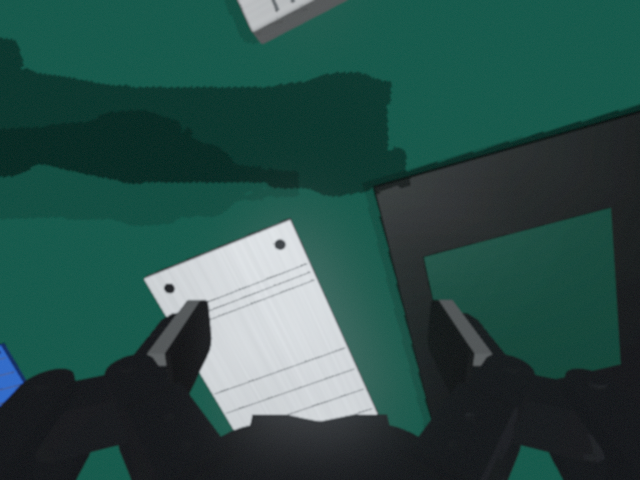

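The scene shows the scanner at top centre, with its drawer open towards the robot. Candidates for the plate, by top-view pixel:
- aluminium plate in the drawer (333,245)
- brown plate (236,135)
- blue plate (217,334)
- red plate (323,332)
- large aluminium sheet on the bench (73,262)
- steel coupon (260,200)

I choose the one in the drawer and will check it in a close crop.

```bash
python3 - <<'E'
import cv2
a=cv2.imread("pics/top0.png")[170:310,260:400]; cv2.imwrite("pics/c_top.png",cv2.resize(a,(560,560),interpolation=2))
a=cv2.imread("pics/scene0.png")[180:330,260:410]; cv2.imwrite("pics/c_scene.png",cv2.resize(a,(600,600),interpolation=2))
E
```

```text
(no output)
```

View pics/c_top.png

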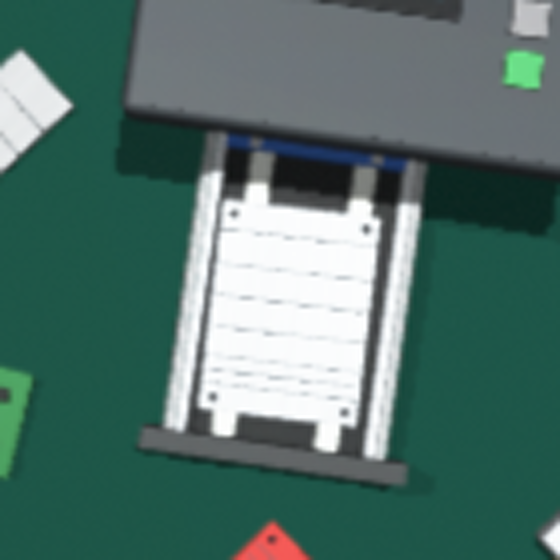

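View pics/c_scene.png

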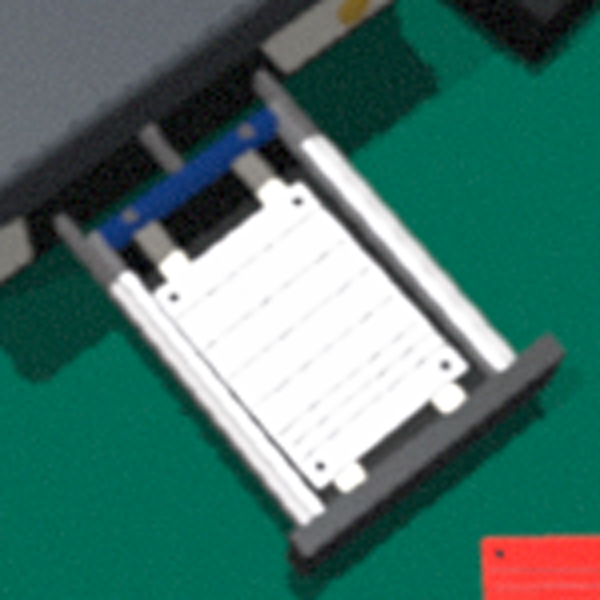

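The crops confirm it: bare aluminium plate with scribed lines on the white runners, its rear edge short of the blue stop. Next I cast rays for the drawer and plate pose.

```bash
cat > h.py <<'E'
from plant import *
import numpy as np
def cast(name,uv,z,cal=None):
    c=calibration(name); K,R,t=c["intrinsics"],c["R"],c["t"]
    uv=np.atleast_2d(uv).astype(float)
    d=(np.linalg.inv(K)@np.c_[uv,np.ones(len(uv))].T).T@R
    o=-R.T@t
    return o+d*((z-o[2])/d[:,2])[:,None]
E
python3 - <<'E'
from h import *
np.set_printoptions(precision=4,suppress=True)
def T(p): return np.array(p)/4+[259.9,169.9]
def S(p): return np.array(p)/4+[259.9,179.9]
pt=cast("top",T([(222,198),(382,215),(352,428),(197,405)]),.041)
ps=cast("scene",S([(160,290),(300,184),(468,364),(320,488)]),.041)
print("plate",pt,ps,pt.mean(0),ps.mean(0))
ft=cast("top",T([(138,446),(406,485)]),.072); fs=cast("scene",S([(296,545),(562,345)]),.072)
print("front outer top",ft,fs)
# stop bar top face front edge z .05
print("stop top", cast("top",T([(228,146),(405,167)]),.05))
st=cast("scene",S([(110,250),(280,130)]),.034); print("stop base",st)
for q in (pt,ps):
    for a,b in((1,2),(0,3)):
        v=q[a]-q[b]; print("len",np.linalg.norm(v),"ang",np.arctan2(v[1],v[0]))
    v=q[0]-q[1]; w=q[3]-q[2]; print(np.linalg.norm(v),np.arctan2(-v[0],v[1]),np.linalg.norm(w),np.arctan2(-w[0],w[1]))
for f in (ft,fs):
    v=f[0]-f[1]; print("front w",np.linalg.norm(v),"ang",np.arctan2(-v[0],v[1]),f.mean(0))
E
```

```text
plate [[ 0.6033  0.0073  0.041 ]
 [ 0.5947 -0.0846  0.041 ]
 [ 0.4724 -0.0687  0.041 ]
 [ 0.4844  0.0201  0.041 ]] [[ 0.6015  0.0039  0.041 ]
 [ 0.5912 -0.0808  0.041 ]
 [ 0.4737 -0.0697  0.041 ]
 [ 0.4827  0.0208  0.041 ]] [ 0.5387 -0.0315  0.041 ] [ 0.5373 -0.0314  0.041 ]
front outer top [[ 0.4619  0.0522  0.072 ]
 [ 0.4422 -0.0978  0.072 ]] [[ 0.4686  0.0528  0.072 ]
 [ 0.4454 -0.0963  0.072 ]]
stop top [[ 0.6325  0.0042  0.05  ]
 [ 0.6217 -0.0969  0.05  ]]
stop base [[ 0.6347  0.0046  0.034 ]
 [ 0.6194 -0.0967  0.034 ]]
len 0.1232760543361631 ang -0.12908013009500494
len 0.11963858883756501 ang -0.10752622610578967
0.09233082188563323 -0.09426299151705261 0.08969752017427284 -0.1341104927430964
len 0.11806183633564345 ang -0.09406632334876486
len 0.12008419069427968 ang -0.14103286986230804
0.0852862320317421 -0.12161760533640983 0.09089289286186492 -0.0991218920965916
front w 0.1512735782152153 ang -0.1309222700678799 [ 0.452  -0.0228  0.072 ]
front w 0.15087776887660176 ang -0.15430596493942794 [ 0.457  -0.0218  0.072 ]
```

```bash
cat >> h.py <<'E'
from scipy.spatial.transform import Rotation as Ro
np.set_printoptions(precision=4,suppress=True)
PHI=-0.133
d=np.array([np.cos(PHI),np.sin(PHI),0])
def target(lean):
    # fingers lean forward by 'lean' deg from straight down, tool z to the robot side
    l=np.radians(lean); y=np.sin(l)*d-np.cos(l)*np.array([0,0,1]); 
    z=-np.cos(l)*d-np.sin(l)*np.array([0,0,1]); x=np.cross(y,z)
    return Ro.from_matrix(np.c_[x,y,z])
def plan(pos,rot,):
    s=read_state(); R0=Ro.from_quat(s["tcp_rot"])
    print("shift mm",R0.inv().apply(np.array(pos)-s["position"])*1e3,"turn",(R0.inv()*rot).as_rotvec())
def show():
    s=read_state(); print(s["clock"],s["position"],"F",s["ft_force"],s["ft_torque"],"q",s["qpos"],s["grip_width"])
    print(Ro.from_quat(s["tcp_rot"]).as_matrix())
E
python3 - <<'E'
from h import *
show()
pos=np.array([0.538,-0.0315,0])-0.025*d+[0,0,0.14]; print(pos)
plan(pos,target(0))
E
```

```text
0.15 [0.2354 0.6854 0.2386] F [ 0.4769 -0.1269 -0.125 ] [-0.0151  0.0073 -0.0146] q [-1.3167  0.6    -0.0025  1.6     0.0018  0.9429 -0.0798] 0.08508518225328354
[[ 0.3247 -0.0003 -0.9458]
 [ 0.9458 -0.0012  0.3247]
 [-0.0012 -1.     -0.0001]]
[ 0.5132 -0.0282  0.14  ]
shift mm [-584.5173   99.3653 -494.5038] turn [-0.     -0.1977 -0.0012]
```

```bash
python3 -m creep '[[-585,38,-495,0,-0.198,0,0.3],[-585,38,-495,0,-0.198,0,0.3],[-585,38,-495,0,-0.198,0,0.3],[-585,38,-495,0,-0.198,0,0.3],[-585,38,-495,0,-0.198,0,0.3],[-585,38,-495,0,-0.198,0,0.3],[-585,38,-495,0,-0.198,0,0.3],[-585,38,-495,0,-0.198,0,0.3],[-585,38,-495,0,-0.198,0,0.3],[-585,38,-495,0,-0.198,0,0.3],[-585,38,-495,0,-0.198,0,0.3],[-585,38,-495,0,-0.198,0,0.3],[-585,38,-495,0,-0.198,0,0.3],[-585,38,-495,0,-0.198,0,0.3],[-585,38,-495,0,-0.198,0,0.3],[-585,38,-495,0,-0.198,0,0.3],[-585,38,-495,0,-0.198,0,0.3],[-585,38,-495,0,-0.198,0,0.3],[-585,38,-495,0,-0.198,0,0.3],[-585,38,-495,0,-0.198,0,0.3]]' 20; python3 - <<'E'
from h import *
import cv2
show()
plan([.5132,-.0282,.065],target(0))
cv2.imwrite("pics/w1.png",camera("wrist")[:,:,::-1])
E
```

```text
clock: 2.15
position: [0.5134, -0.0269, 0.2014]
tcp_rot: [-0.531, -0.466, 0.466, 0.532]
ft_force: [0.9, -0.2, -0.3]
grip_width: 0.026
2.15 [ 0.5134 -0.0269  0.2014] F [ 0.8565 -0.2063 -0.3405] [0.017 0.025 0.017] q [-0.038   0.4016 -0.0268  2.1155  0.0173  0.6247  1.3637] 0.0260027505919803
[[ 0.13   -0.0001 -0.9915]
 [ 0.9915  0.0004  0.13  ]
 [ 0.0004 -1.      0.0001]]
shift mm [ -1.38   136.3646  -0.0301] turn [-0.0001  0.0026  0.0004]
```

View pics/w1.png

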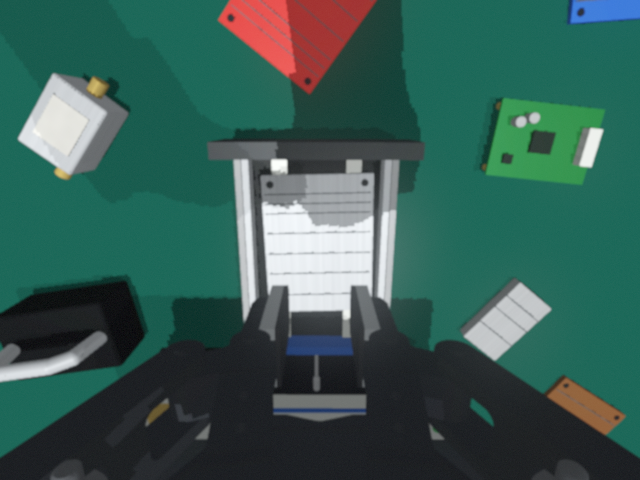

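The wrist view shows the drawer centred (front bar on row 150, sides at columns 243–395), the plate inside it, and the fingers mid-drawer. Now descending.

```bash
python3 -m creep '[[-1,50,0,0,0,0,0.3],[-1,90,0,0,0,0,0.3],[-1,120,0,0,0,0,0.3],[-1,136,0,0,0,0,0.3],[-1,136,0,0,0,0,0.3],[-1,136,0,0,0,0,0.3],[-1,136,0,0,0,0,0.3]]'; python3 -m creep '[[0,4,0,0,0,0,0.3],[0,8,0,0,0,0,0.3],[0,8,0,0,0,0,0.3],[0,11,0,0,0,0,0.3],[0,11,0,0,0,0,0.3],[0,11,0,0,0,0,0.3]]'; python3 -m creep '[[0,2,0,0,0,0,0.3],[0,2,0,0,0,0,0.3],[0,4,0,0,0,0,0.3],[0,4,0,0,0,0,0.3]]'
```

```text
clock: 2.9
position: [0.5141, -0.0291, 0.0664]
tcp_rot: [0.532, 0.466, -0.465, -0.532]
ft_force: [-0.2, -0.8, -0.1]
grip_width: 0.0258
clock: 3.5
position: [0.5135, -0.0294, 0.0542]
tcp_rot: [-0.532, -0.466, 0.466, 0.532]
ft_force: [-0.5, -1.0, 1.1]
grip_width: 0.0258
clock: 3.9
position: [0.5134, -0.0293, 0.0501]
tcp_rot: [-0.532, -0.466, 0.466, 0.532]
ft_force: [0.8, -0.7, 0.6]
grip_width: 0.0256
```

```bash
for i in 1 2 3; do python3 -m creep '[[0,1,0,0,0,0,0.3],[0,2,0,0,0,0,0.3],[0,2,0,0,0,0,0.3]]' | egrep 'pos|force'; done
```

```text
position: [0.5135, -0.0294, 0.0482]
ft_force: [0.5, -0.3, 0.0]
position: [0.5136, -0.0294, 0.0469]
ft_force: [-1.1, 0.3, 10.6]
position: [0.5152, -0.0296, 0.0467]
ft_force: [-2.9, -0.9, 35.1]
```

```bash
python3 -m creep '[[0,-2.4,0,0,0,0,0.3],[0,-2.4,0,0,0,0,0.3],[0,-2.4,0,0,0,0,0.3]]' | egrep 'pos|force'; python3 - <<'E'
from h import *
import cv2
for i in range(4):print(read_state()["ft_force"]); im=camera("top")
cv2.imwrite("pics/t2.png",im[:,:,::-1])
cv2.imwrite("pics/w2.png",camera("wrist")[:,:,::-1])
E
```

```text
position: [0.5137, -0.0294, 0.0469]
ft_force: [-0.1, 1.3, 10.8]
[-0.0829  1.2771 10.7791]
[-1.4484 -0.5398 10.1694]
[-0.835  -0.6676 11.0348]
[-1.0497  0.1508 11.1674]
```

View pics/w2.png

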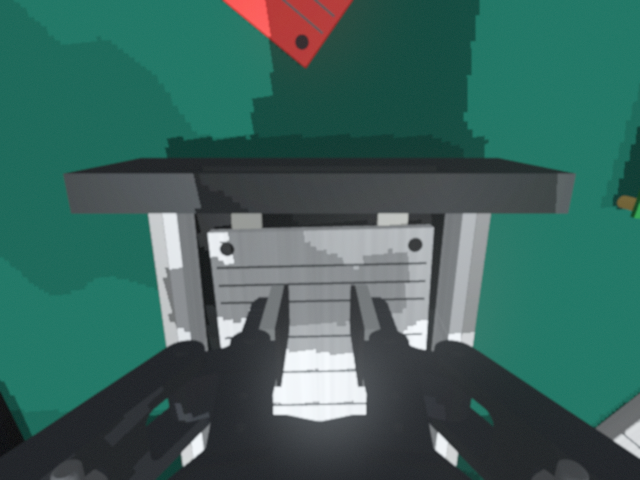

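The fingers rest on the plate (front corners near (227,248) and (415,245)). I ease the press to about 5 N and drag.

```bash
python3 -m creep '[[0,-0.4,0,0,0,0,0.3],[0,-0.4,0,0,0,0,0.3]]' | egrep 'pos|force';  python3 -m creep '[[0,0,-1,0,0,0,0.3],[0,0,-3,0,0,0,0.3],[0,0,-5,0,0,0,0.3],[0,0,-7,0,0,0,0.3],[0,0,-9,0,0,0,0.3],[0,0,-11,0,0,0,0.3],[0,0,-13,0,0,0,0.3],[0,0,-14,0,0,0,0.3],[0,0,-14,0,0,0,0.3]]' | egrep 'pos|force'; python3 - <<'E'
from h import *
import cv2
print(read_state()["ft_force"])
cv2.imwrite("pics/w3.png",camera("wrist")[:,:,::-1])
E
```

```text
position: [0.5135, -0.0293, 0.0469]
ft_force: [0.4, -0.3, 4.7]
position: [0.527, -0.0312, 0.047]
ft_force: [-1.5, -0.4, 5.2]
[-1.5445 -0.4142  5.221 ]
```

View pics/w3.png

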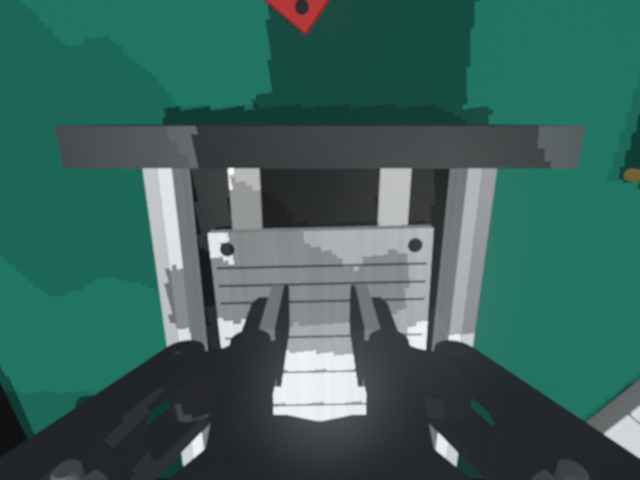

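The plate follows the fingers (front edge still on row 228) while the drawer front appears farther back (row 168). The drag works, so I continue.

```bash
python3 -m creep '[[0,0,-2,0,0,0,0.3],[0,0,-4,0,0,0,0.3],[0,0,-6,0,0,0,0.3],[0,0,-8,0,0,0,0.3],[0,0,-10,0,0,0,0.3],[0,0,-12,0,0,0,0.3],[0,0,-13,0,0,0,0.3],[0,0,-13,0,0,0,0.3]]' | egrep 'pos|force'; for i in 1 2 3 ; do python3 -m creep '[[0,0,-1,0,0,0,0.3],[0,0,-2,0,0,0,0.3],[0,0,-2,0,0,0,0.3]]' | egrep 'pos|force'; done; python3 - <<'E'
from h import *
import cv2
print(read_state()["ft_force"])
cv2.imwrite("pics/w4.png",camera("wrist")[:,:,::-1])
E
```

```text
position: [0.5398, -0.0329, 0.0469]
ft_force: [-1.0, 1.4, 5.7]
position: [0.5418, -0.0332, 0.0469]
ft_force: [-1.4, -0.5, 6.0]
position: [0.5432, -0.0334, 0.0469]
ft_force: [-2.4, 0.5, 7.0]
position: [0.5451, -0.0337, 0.0469]
ft_force: [-2.6, 0.6, 6.9]
[-2.5613  0.6073  6.8799]
```

View pics/w4.png

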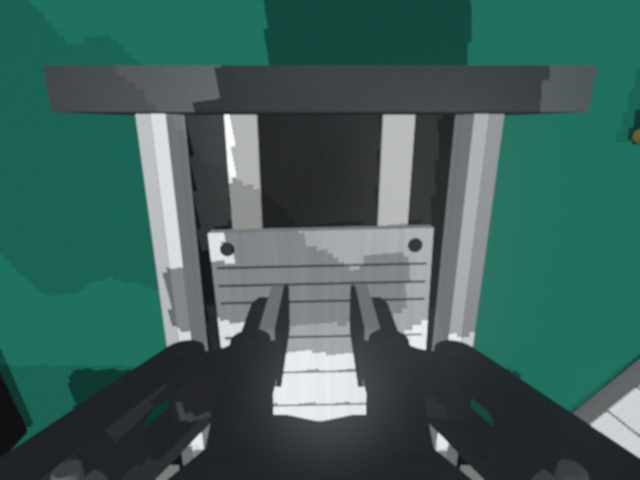

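```bash
for i in 1 2 3 ; do python3 -m creep '[[0,0,-1,0,0,0,0.3],[0,0,-2,0,0,0,0.3],[0,0,-2,0,0,0,0.3]]' | egrep 'pos|force'; done; python3 - <<'E'
from h import *
import cv2
print(read_state()["ft_force"])
cv2.imwrite("pics/w5.png",camera("wrist")[:,:,::-1])
cv2.imwrite("pics/s5.png",cv2.resize(camera("scene")[140:340,220:420,::-1],(600,600),interpolation=2))
E
```

```text
position: [0.5471, -0.0339, 0.0469]
ft_force: [-2.9, 0.7, 7.3]
position: [0.5491, -0.0342, 0.0469]
ft_force: [-3.0, 0.4, 7.0]
position: [0.5511, -0.0345, 0.0469]
ft_force: [-3.5, 0.7, 6.7]
[-3.5184  0.718   6.6905]
```

View pics/w5.png

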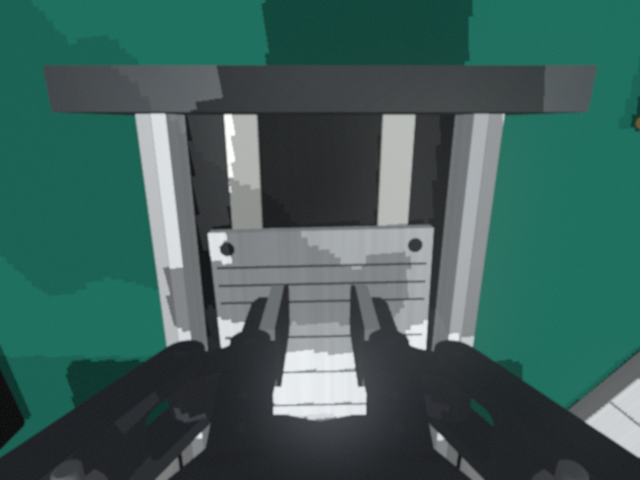

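View pics/s5.png

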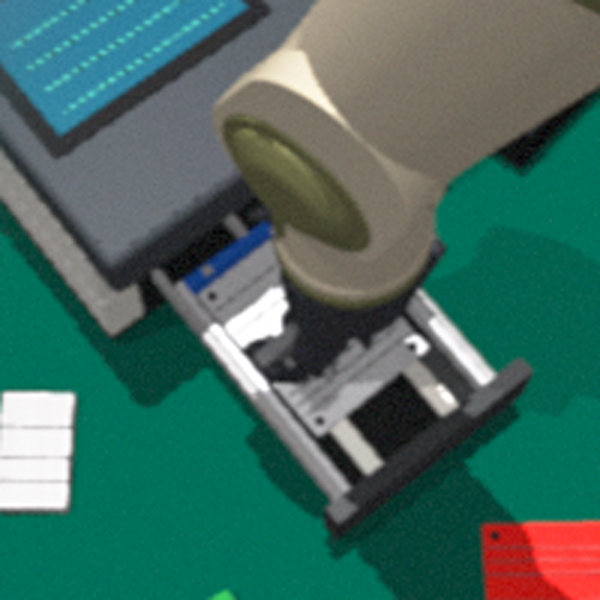

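```bash
cat >> h.py <<'E'
def wcast(uv,z):
    s=read_state(); c=calibration("wrist"); M=c["tool_from_camera"]; Rt=Ro.from_quat(s["tcp_rot"]).as_matrix()
    uv=np.atleast_2d(uv).astype(float)
    dd=(np.linalg.inv(c["intrinsics"])@np.c_[uv,np.ones(len(uv))].T).T@M[:3,:3].T@Rt.T
    o=s["position"]+Rt@M[:3,3]
    return o+dd*((z-o[2])/dd[:,2])[:,None]
E
python3 - <<'E'
from h import *
import cv2
g=cv2.cvtColor(cv2.imread("pics/w5.png"),cv2.COLOR_BGR2GRAY).astype(int)
for c in (218,290,300,310,320,330,340,350,360,370,425): 
    col=g[200:240,c]; print(c,200+np.argmax(np.diff(col)),end='; ')
print()
for c in (100,150,270,300,330,360,430,540): print(c,95+np.argmin(np.diff(g[95:125,c])),95+np.argmax(np.diff(g[95:125,c])),end='; ')
p=wcast([(216,231),(425,226.5)],.039); f=wcast([(52,112),(590,112)],.060)
f2=wcast([(52,66.5),(590,66.5)],.072)
for q in(p,f,f2): v=q[1]-q[0]; print(q,"yaw",np.arctan2(-v[0],v[1]), "along d",q@d)
E
```

```text
218 232; 290 226; 300 226; 310 226; 320 226; 330 226; 340 225; 350 225; 360 225; 370 225; 425 223; 
100 111 113; 150 110 112; 270 112 115; 300 111 115; 330 111 108; 360 111 114; 430 111 114; 540 110 113; [[ 0.5114 -0.0714  0.039 ]
 [ 0.5206  0.0116  0.039 ]] yaw -0.11010865531517569 along d [0.5164 0.5145]
[[ 0.4615 -0.1071  0.06  ]
 [ 0.4837  0.0591  0.06  ]] yaw -0.13317340387942975 along d [0.4716 0.4716]
[[ 0.4515 -0.095   0.072 ]
 [ 0.471   0.0499  0.072 ]] yaw -0.1334076525155953 along d [0.4601 0.4602]
```

The plate and drawer now move together, so the plate has reached the stop, but it is about 0.02 rad off square. I turn it to match, with a small extra nudge.

```bash
python3 -m creep '[[0,0,0,0,0.01,0,0.3],[0,0,0,0,0.022,0,0.3],[0,0,-1,0,0.022,0,0.3],[0,0,-2,0,0.022,0,0.3],[0,0,-3,0,0.022,0,0.3],[0,0,-4,0,0.022,0,0.3],[0,0,-4,0,0.022,0,0.3]]' | egrep 'pos|force'; python3 - <<'E'
from h import *
import cv2
im=camera("wrist")[:,:,::-1]
cv2.imwrite("pics/w6.png",im)
g=cv2.cvtColor(im,cv2.COLOR_BGR2GRAY).astype(int)
for c in (218,290,300,310,330,350,425): 
    col=g[200:240,c]; print(c,200+np.argmax(np.diff(col)),end='; ')
for c in (100,150,430,540): print(c,100+np.argmin(np.diff(g[100:125,c])),end='; ')
E
```

```text
position: [0.5551, -0.035, 0.0469]
ft_force: [-2.3, 0.4, 7.9]
218 233; 290 226; 300 226; 310 225; 330 225; 350 224; 425 220; 100 115; 150 113; 430 107; 540 104;
```

View pics/w6.png

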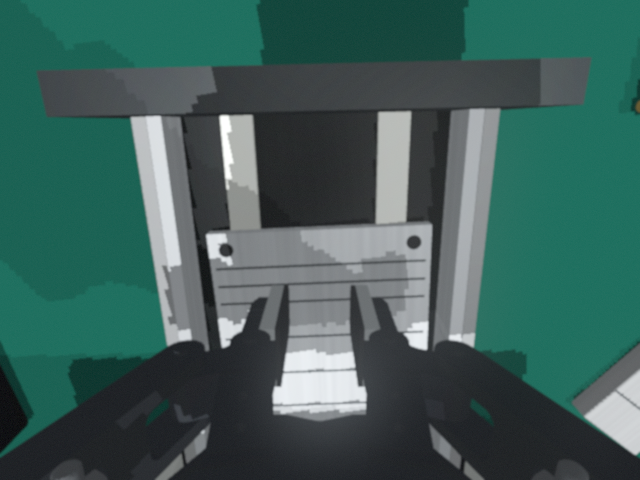

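Plate slope (about -0.03) and front slope (about -0.025) now agree, so the plate is square and against the stop. I lift off, undo the turn and check.

```bash
python3 -m creep '[[0,-3,0,0,0.022,0,0.3],[0,-20,0,0,0.02,0,0.3],[0,-50,0,0,0,0,0.1],[0,-80,0,0,-0.02,0,0],[0,-90,0,0,-0.022,0,0],[0,-90,40,0,-0.022,0,0],[0,-90,80,0,-0.022,0,0],[0,-90,115,0,-0.022,0,0],[0,-90,115,0,-0.022,0,0],[0,-90,115,0,-0.022,0,0],[0,-90,115,0,-0.022,0,0]]' | egrep 'clock|pos|force'; python3 - <<'E'
from h import *
import cv2
show(); plan(.440*d+.0378*np.array([.133,.991,0])+[0,0,.043],target(0))
cv2.imwrite("pics/w7.png",camera("wrist")[:,:,::-1])
cv2.imwrite("pics/t7.png",cv2.resize(camera("top")[170:310,260:400,::-1],(560,560),interpolation=2))
cv2.imwrite("pics/s7.png",cv2.resize(camera("scene")[140:340,220:420,::-1],(600,600),interpolation=2))
E
```

```text
clock: 11.1
position: [0.4438, -0.0173, 0.137]
ft_force: [0.3, 0.0, -1.0]
11.1 [ 0.4438 -0.0173  0.137 ] F [ 0.2701  0.0352 -0.998 ] [-0.0006 -0.0599  0.0492] q [-0.0711  0.4453 -0.0244  2.3215  0.0287  0.374   1.3177] -0.00018996206597621948
[[ 0.1329  0.0012 -0.9911]
 [ 0.9911  0.0001  0.1329]
 [ 0.0003 -1.     -0.0011]]
shift mm [-3.9478 93.9904  2.264 ] turn [ 0.0011 -0.0003  0.0003]
```

View pics/w7.png

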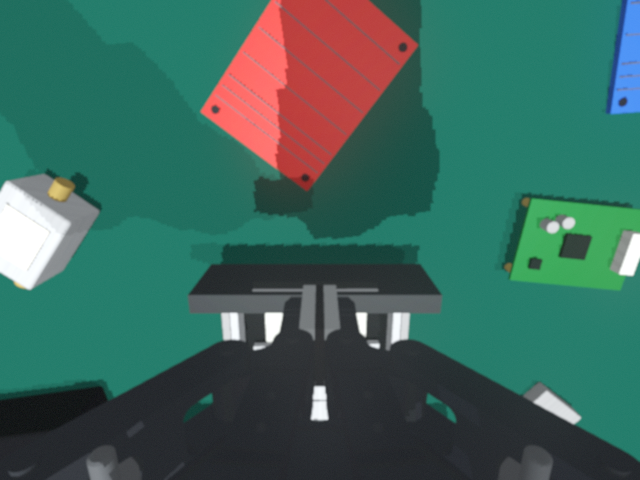

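View pics/s7.png

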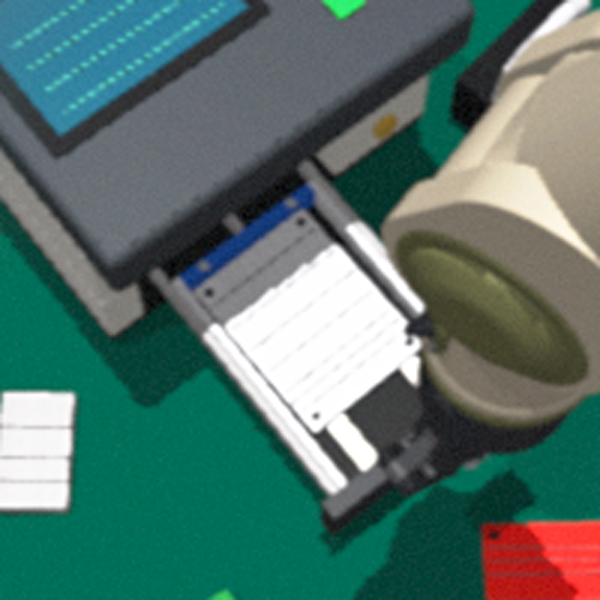

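The scene view shows the plate flush and square against the blue stop. In the wrist view the front's outer top edge is near row 295; I place it before descending.

```bash
python3 - <<'E'
from h import *
for r in (264.5,292,295,297,311): p=wcast([(192,r),(440,r)],.072); print(r,p@d,p@np.array([.133,.991,0]),read_state()["position"]@d)
print(wcast([(210,265),(420,265)],.022)@d)
print(wcast([(252,290),(380,290)],.067)@d)
E
```

```text
264.5 [0.4443 0.4443] [-0.0322  0.1105] 0.4418280010196396
292 [0.4617 0.4616] [-0.0339  0.1121] 0.4418280010196396
295 [0.4636 0.4636] [-0.0341  0.1123] 0.4418280010196396
297 [0.4649 0.4649] [-0.0343  0.1124] 0.4418280010196396
311 [0.4741 0.4741] [-0.0352  0.1133] 0.4418280010196396
[0.4644 0.4644]
[0.4627 0.4627]
```

```bash
python3 -c "
import cv2;a=cv2.imread('pics/w7.png')[250:330,180:460];cv2.imwrite('pics/w7c.png',cv2.resize(a,None,fx=2.8,fy=2.8,interpolation=2))"
```

```text
(no output)
```

View pics/w7c.png

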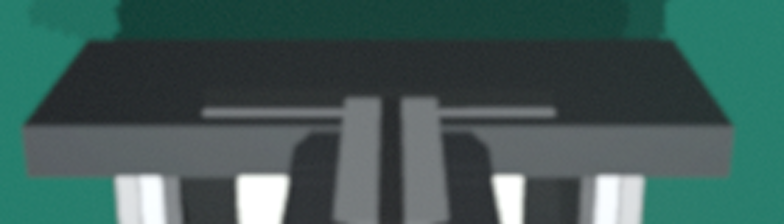

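```bash
python3 -m creep '[[-3,20,5,0,0,0,0],[-3,50,5,0,0,0,0],[-3,75,5,0,0,0,0],[-3,94,5,0,0,0,0],[-3,94,5,0,0,0,0],[-3,94,5,0,0,0,0]]' | egrep 'clock|pos|force'; python3 -m creep '[[0,0,-2,0,0,0,0],[0,0,-5,0,0,0,0],[0,0,-8,0,0,0,0],[0,0,-11,0,0,0,0],[0,0,-13,0,0,0,0],[0,0,-15,0,0,0,0],[0,0,-17,0,0,0,0],[0,0,-19,0,0,0,0],[0,0,-20,0,0,0,0],[0,0,-20,0,0,0,0]]' | egrep 'clock|pos|force'
```

```text
clock: 11.85
position: [0.4378, -0.0197, 0.0429]
ft_force: [0.8, 0.0, 0.7]
clock: 12.85
position: [0.4562, -0.0222, 0.043]
ft_force: [-3.0, 1.3, 0.4]
```

```bash
python3 -m creep '[[0,0,-1,0,0,0,0],[0,0,-2,0,0,0,0],[0,0,-4,0,0,0,0],[0,0,-7,0,0,0,0],[0,0,-11,0,0,0,0],[0,0,-15,0,0,0,0],[0,0,-20,0,0,0,0],[0,0,-25,0,0,0,0],[0,0,-30,0,0,0,0],[0,0,-35,0,0,0,0],[0,0,-40,0,0,0,0],[0,0,-45,0,0,0,0],[0,0,-50,0,0,0,0],[0,0,-55,0,0,0,0],[0,0,-60,0,0,0,0],[0,0,-64,0,0,0,0],[0,0,-67,0,0,0,0],[0,0,-69,0,0,0,0],[0,0,-70,0,0,0,0],[0,0,-70,0,0,0,0]]' | egrep 'clock|pos|force'; python3 - <<'E'
from h import *
import cv2
show()
cv2.imwrite("pics/s8.png",camera("scene")[:,:,::-1])
cv2.imwrite("pics/w8.png",camera("wrist")[:,:,::-1])
E
```

```text
clock: 14.85
position: [0.5267, -0.0316, 0.0432]
ft_force: [-2.3, 0.0, -1.6]
14.85 [ 0.5267 -0.0316  0.0432] F [-2.2961  0.0137 -1.6263] [0.0198 0.5904 0.03  ] q [-0.0286  0.6767 -0.0278  2.1907  0.0647  0.2743  1.3253] 0.00011730436023883644
[[ 0.1325  0.0006 -0.9912]
 [ 0.9912 -0.0001  0.1325]
 [ 0.     -1.     -0.0006]]
```

View pics/s8.png

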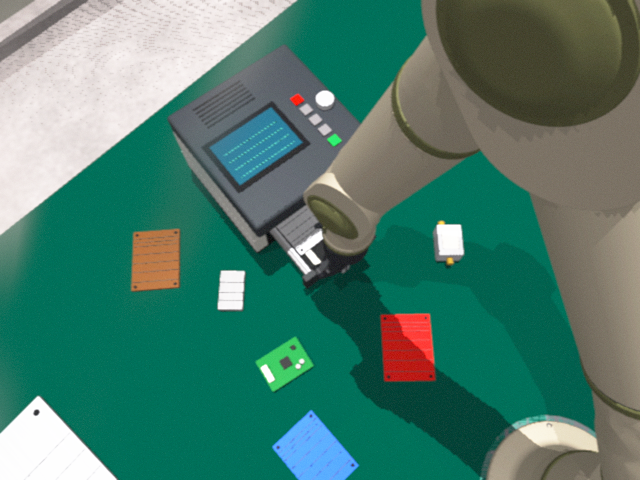

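View pics/w8.png

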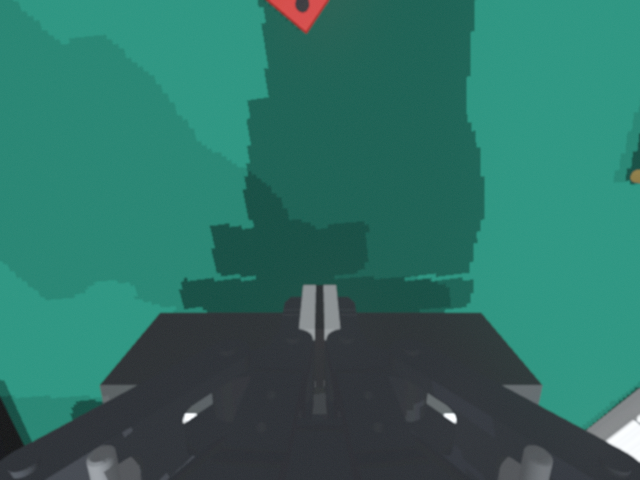

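The drawer is about 0.12 m out. Joint 6 is near its lower limit, so the lean has to come from swinging joint 5 round. I retreat and lift, then try a small sideways lean to find the right sense.

```bash
python3 -m creep '[[0,0,15,0,0,0,0],[0,0,30,0,0,0,0],[0,-40,30,0,0,0,0],[0,-80,30,0,0,0,0],[0,-120,30,0,0,0,0],[0,-157,20,0,0,0,0],[0,-170,5,0,0,0.1,0],[0,-170,5,0,0,0.2,0],[0,-170,5,0,0,0.2,0]]' | egrep 'clock|pos|force'; python3 - <<'E'
from h import *
show()
E
```

```text
clock: 15.85
position: [0.5236, -0.0271, 0.2139]
ft_force: [0.0, 0.9, -0.3]
15.85 [ 0.5236 -0.0271  0.2139] F [ 0.0226  0.8944 -0.297 ] [ 0.2878  0.0178 -0.0121] q [-0.24    0.4122  0.09    2.0783  0.2394  0.7194  1.1018] 1.1112046533126852e-05
[[ 0.1243 -0.0211 -0.992 ]
 [ 0.9722 -0.1974  0.126 ]
 [-0.1985 -0.9801 -0.004 ]]
```

```bash
cat >> h.py <<'E'
def tilt(f,l): return target(0)*Ro.from_rotvec([-f,0,l])
def rows(wps,pos=None):
    s=read_state(); R0=Ro.from_quat(s["tcp_rot"])
    for f,l in wps: print((f,l),(R0.inv()*tilt(f,l)).as_rotvec().round(3))
    if pos is not None: print("shift",(R0.inv().apply(np.array(pos)-s["position"])*1e3).round(1))
E
python3 - <<'E'
from h import *
rows([(.1,.3),(.2,.4),(.3,.5),(.4,.5)],.52*d+.039*np.array([.133,.991,0])+[0,0,.2])
E
```

```text
(0.1, 0.3) [-0.094  0.015  0.101]
(0.2, 0.4) [-0.192  0.025  0.201]
(0.3, 0.5) [-0.29   0.035  0.303]
(0.4, 0.5) [-0.389  0.044  0.304]
shift [-0.8 14.3  2.6]
```

```bash
python3 -m creep '[[0,14,3,-0.094,0.015,0.101,0],[0,14,3,-0.192,0.025,0.201,0],[0,14,3,-0.29,0.035,0.303,0],[0,14,3,-0.389,0.044,0.304,0],[0,14,3,-0.389,0.044,0.304,0],[0,14,3,-0.389,0.044,0.304,0]]' | egrep 'clock|pos|force'; python3 - <<'E'
from h import *
show()
rows([(.5,.5),(.6,.5),(.7,.45),(.8,.4),(.8,.3)],.52*d+.039*np.array([.133,.991,0])+[0,0,.17])
E
```

```text
clock: 16.45
position: [0.5168, -0.0326, 0.1985]
ft_force: [0.1, -0.7, -0.7]
16.45 [ 0.5168 -0.0326  0.1985] F [ 0.053  -0.7452 -0.7263] [ 0.5688  0.2972 -0.0204] q [-0.8749  0.5275  0.6452  2.3566  1.0085  0.3729  0.162 ] 4.612852422227524e-05
[[ 0.2126  0.3004 -0.9298]
 [ 0.8578 -0.5131  0.0303]
 [-0.468  -0.8041 -0.3667]]
(0.5, 0.5) [-0.104  0.025  0.002]
(0.6, 0.5) [-0.2    0.049  0.006]
(0.7, 0.45) [-0.295  0.082 -0.037]
(0.8, 0.4) [-0.39   0.115 -0.079]
(0.8, 0.3) [-0.389  0.135 -0.175]
shift [16.1 22.9  7. ]
```

```bash
python3 - <<'E'
from h import *
rows([(.5,.5),(.6,.5),(.7,.45),(.8,.4),(.8,.3)],.565*d+.039*np.array([.133,.991,0])+[0,0,.2])
E
```

```text
(0.5, 0.5) [-0.104  0.025  0.002]
(0.6, 0.5) [-0.2    0.049  0.006]
(0.7, 0.45) [-0.295  0.082 -0.037]
(0.8, 0.4) [-0.39   0.115 -0.079]
(0.8, 0.3) [-0.389  0.135 -0.175]
shift [  6.4  15.2 -45.7]
```

```bash
python3 -m creep '[[3,8,-22,-0.05,0.012,0,0],[6,15,-46,-0.104,0.025,0.002,0],[6,15,-46,-0.2,0.049,0.006,0],[6,15,-46,-0.295,0.082,-0.037,0],[6,15,-46,-0.295,0.082,-0.037,0],[6,15,-46,-0.295,0.082,-0.037,0]]' | egrep 'clock|pos|force'; python3 - <<'E'
from h import *
show()
rows([(.7,.3),(.75,.2),(.8,.1),(.8,0)],.565*d+.039*np.array([.133,.991,0])+[0,0,.17])
E
```

```text
clock: 17.05
position: [0.5663, -0.0407, 0.2011]
ft_force: [-0.9, -1.4, -0.1]
17.05 [ 0.5663 -0.0407  0.2011] F [-0.9339 -1.3534 -0.0749] [ 0.4171  0.5598 -0.1079] q [-0.7946  0.5766  0.5443  2.4564  2.0411  0.4967 -0.9533] 0.00014101985388808848
[[ 0.2733  0.5533 -0.7869]
 [ 0.8707 -0.49   -0.0421]
 [-0.4089 -0.6736 -0.6157]]
(0.7, 0.3) [-0.002  0.05  -0.151]
(0.75, 0.2) [-0.048  0.094 -0.24 ]
(0.8, 0.1) [-0.095  0.138 -0.328]
(0.8, 0) [-0.095  0.172 -0.419]
shift [16.3 18.2 19.9]
```

```bash
python3 -m creep '[[0,0,0,-0.002,0.05,-0.151,0],[0,0,0,-0.048,0.094,-0.24,0],[0,0,0,-0.095,0.138,-0.328,0],[0,0,0,-0.095,0.172,-0.419,0],[0,0,0,-0.095,0.172,-0.419,0],[0,0,0,-0.095,0.172,-0.419,0],[0,0,0,-0.095,0.172,-0.419,0],[0,0,0,-0.095,0.172,-0.419,0]]' | egrep 'clock|pos|force'; python3 - <<'E'
from h import *
show()
for k in(.48,.50,.52): plan(k*d+.039*np.array([.133,.991,0])+[0,0,.045],target(47))
E
```

```text
clock: 17.85
position: [0.5657, -0.0427, 0.2017]
ft_force: [-0.0, 0.2, -0.9]
17.85 [ 0.5657 -0.0427  0.2017] F [-0.0301  0.1986 -0.8623] [0.0935 0.6988 0.0123] q [ 0.0982  0.4669 -0.3219  2.5581  2.6256  0.7319 -1.299 ] -0.00010302045717294975
[[ 0.1376  0.7096 -0.691 ]
 [ 0.9905 -0.0998  0.0948]
 [-0.0017 -0.6975 -0.7166]]
shift mm [  6.092   47.3643 172.5713] turn [-0.0214 -0.0023 -0.0048]
shift mm [  6.1936  61.6962 158.6219] turn [-0.0214 -0.0023 -0.0048]
shift mm [  6.2951  76.0281 144.6725] turn [-0.0214 -0.0023 -0.0048]
```

Lean of 46° reached with joint 5 at 2.6. I now come down in front of the drawer at about 35°, since joint 4 is at its limit here, and will lean more as it goes in.

```bash
python3 - <<'E'
from h import *
n=np.array([.133,.991,0])
plan(.512*d+.039*n+[0,0,.15],target(33))
plan(.508*d+.039*n+[0,0,.05],target(33))
E
```

```text
shift mm [ 6.0801 -2.9392 75.0082] turn [ 0.223  -0.0029 -0.0045]
shift mm [  6.2259  63.9416 149.4591] turn [ 0.223  -0.0029 -0.0045]
```

```bash
python3 -m creep '[[2,-1,20,0.08,0,0,0],[4,-2,40,0.15,0,0,0],[6,-3,60,0.223,-0.003,-0.004,0],[6,-3,75,0.223,-0.003,-0.004,0],[6,-3,75,0.223,-0.003,-0.004,0],[6,-3,75,0.223,-0.003,-0.004,0],[6,-3,75,0.223,-0.003,-0.004,0]]' | egrep 'clock|pos|force'; python3 - <<'E'
from h import *
show()
n=np.array([.133,.991,0])
plan(.508*d+.039*n+[0,0,.05],target(33))
E
```

```text
clock: 18.55
position: [0.5126, -0.0266, 0.1498]
ft_force: [-0.3, 0.7, 0.8]
18.55 [ 0.5126 -0.0266  0.1498] F [-0.2908  0.6677  0.7761] [0.0904 0.6575 0.0203] q [ 0.1343  0.4935 -0.4005  2.5588  2.4526  0.561  -1.1571] -0.000381229501813985
[[ 0.1274  0.5399 -0.8321]
 [ 0.9919 -0.069   0.1071]
 [ 0.0004 -0.8389 -0.5443]]
shift mm [-2.592  81.7795 57.3566] turn [-0.0005  0.0042  0.0032]
```

```bash
python3 -m creep '[[-1,20,14,0,0,0,0],[-2,40,28,0,0,0,0],[-3,60,42,0,0.004,0.003,0],[-3,75,53,0,0.004,0.003,0],[-3,82,57,0,0.004,0.003,0],[-3,82,57,0,0.004,0.003,0],[-3,82,57,0,0.004,0.003,0]]' | egrep 'clock|pos|force'; python3 - <<'E'
from h import *
import cv2
show()
n=np.array([.133,.991,0])
print(read_state()["position"]@d,read_state()["position"]@n)
plan((.508+.025)*d+.039*n+[0,0,.046],target(40))
plan((.508+.055)*d+.039*n+[0,0,.046],target(46))
cv2.imwrite("pics/w9.png",camera("wrist")[:,:,::-1])
cv2.imwrite("pics/s9.png",camera("scene")[:,:,::-1])
E
```

```text
clock: 19.25
position: [0.5196, -0.0286, 0.0494]
ft_force: [0.2, 1.6, 1.0]
19.25 [ 0.5196 -0.0286  0.0494] F [0.22   1.5609 0.9898] [0.0503 0.4727 0.0351] q [ 0.6146  1.1295 -1.2923  2.5592  2.0595  1.3462 -0.6309] 0.00014838932988098255
[[ 0.1332  0.5292 -0.838 ]
 [ 0.9911 -0.0691  0.1139]
 [ 0.0023 -0.8457 -0.5337]]
0.5188135266694126 0.040773299856702395
shift mm [ -1.5693  10.4499 -10.2006] turn [-0.1352 -0.0018  0.0016]
shift mm [ -1.5524  26.4599 -35.5714] turn [-0.2399 -0.0019  0.0015]
```

View pics/w9.png

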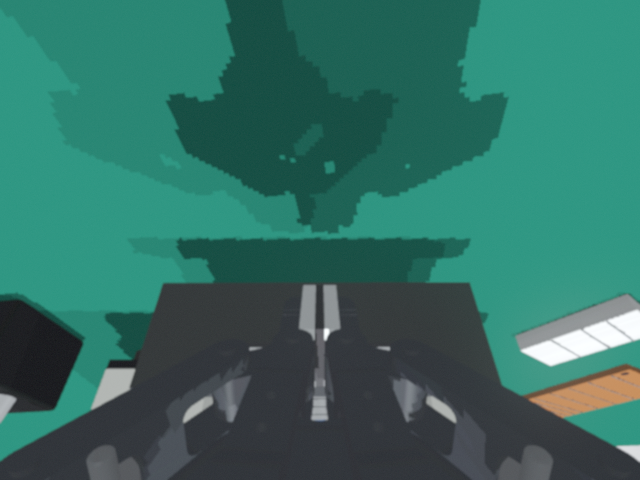

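View pics/s9.png

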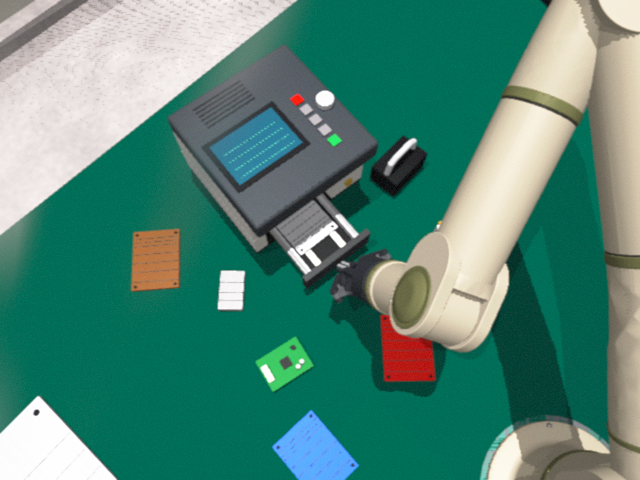

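```bash
python3 - <<'E'
from h import *
import cv2
cv2.imwrite("pics/t9.png",camera("top")[:,:,::-1])
E
```

```text
(no output)
```

View pics/t9.png

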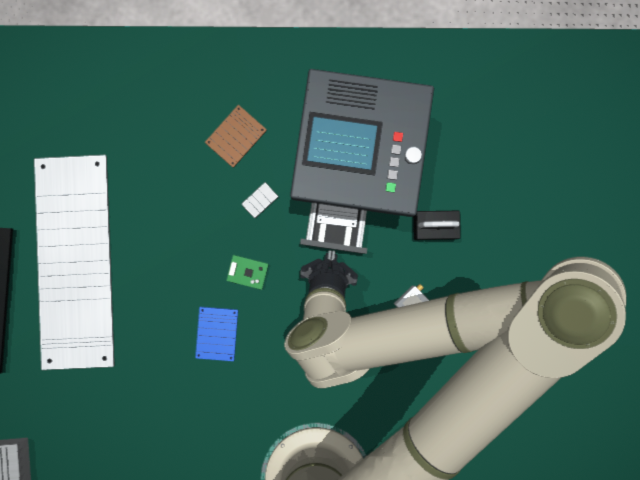

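The arm clears everything: forearm above the adapter (still at (413,300)), tip centred on the drawer front. I push on while leaning to 46°.

```bash
python3 -m creep '[[0,2,-2,-0.03,0,0,0],[0,4,-4,-0.06,0,0,0],[-1,6,-6,-0.09,0,0,0],[-1,8,-8,-0.11,0,0,0],[-1,10,-10,-0.135,0,0,0],[-1,12,-13,-0.15,0,0,0],[-1,14,-16,-0.165,0,0,0],[-1,16,-19,-0.18,0,0,0],[-1,18,-22,-0.195,0,0,0],[-1,20.5,-26,-0.21,0,0,0],[-1,23,-30,-0.225,0,0,0],[-1,25.5,-34,-0.24,0,0,0],[-1,26.5,-35.6,-0.24,0,0,0],[-1,26.5,-35.6,-0.24,0,0,0]]' | egrep 'clock|pos|force'; python3 - <<'E'
from h import *
import cv2
show()
n=np.array([.133,.991,0])
print(read_state()["position"]@d,read_state()["position"]@n)
plan((.563+.05)*d+.039*n+[0,0,.046],target(46))
cv2.imwrite("pics/s10.png",camera("scene")[:,:,::-1])
E
```

```text
clock: 20.8
position: [0.5783, -0.0371, 0.0465]
ft_force: [-0.8, 0.2, -0.2]
20.8 [ 0.5783 -0.0371  0.0465] F [-0.8003  0.2184 -0.2018] [0.089  0.8501 0.0351] q [ 0.61    1.301  -1.2935  2.5591  2.3332  1.6291 -0.6062] 0.0002517681444306136
[[ 0.1358  0.7087 -0.6923]
 [ 0.9907 -0.0984  0.0935]
 [-0.0018 -0.6986 -0.7155]]
0.5781116757778201 0.040102671660440334
shift mm [ -0.7625  25.319  -24.035 ] turn [-0.0055 -0.0009 -0.0036]
```

View pics/s10.png

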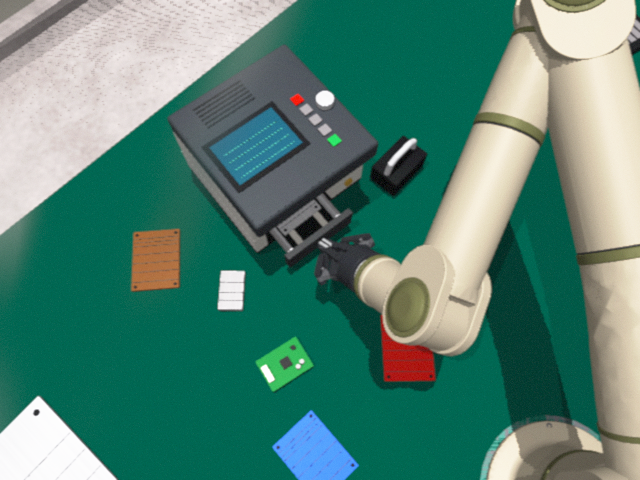

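```bash
python3 -m creep '[[0,1.4,-1.4,0,0,0,0],[0,3.5,-3.5,0,0,0,0],[0,6,-6,0,0,0,0],[0,9,-9,0,0,0,0],[0,12,-12,0,0,0,0],[0,15,-15,0,0,0,0],[0,18,-18,0,0,0,0],[0,20,-20,0,0,0,0],[0,21,-21,0,0,0,0],[0,21,-21,0,0,0,0]]' | egrep 'clock|pos|force'; python3 - <<'E'
from h import *
show()
n=np.array([.133,.991,0])
print(read_state()["position"]@d,read_state()["position"]@n)
E
```

```text
clock: 21.85
position: [0.6081, -0.0407, 0.0476]
ft_force: [-1.1, -0.0, -1.3]
21.85 [ 0.6081 -0.0407  0.0476] F [-1.1073 -0.0486 -1.2799] [ 0.0531  1.175  -0.0935] q [ 0.6421  1.2899 -1.2901  2.4895  2.345   1.5515 -0.5384] -5.7501772794667116e-05
[[ 0.1348  0.7098 -0.6914]
 [ 0.9909 -0.0974  0.0931]
 [-0.0013 -0.6976 -0.7165]]
0.6080921591146787 0.040499125948341805
```

```bash
python3 - <<'E'
from h import *
import cv2
cv2.imwrite("pics/s11.png",cv2.resize(camera("scene")[130:330,200:460,::-1],(780,600),interpolation=2))
E
```

```text
(no output)
```

View pics/s11.png

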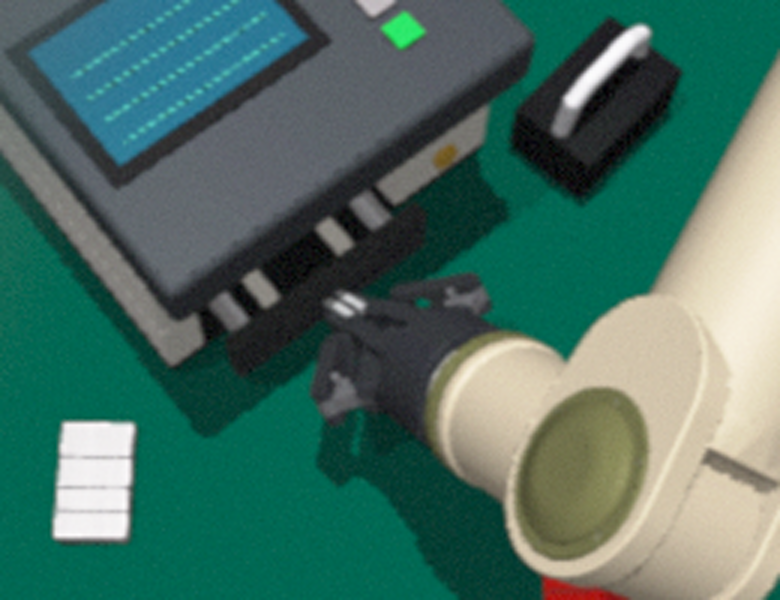

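The fingers sit centred on the dark front and clear of the deck, with about 40 mm to go. I approach the catch.

```bash
python3 -m creep '[[0,1,-1,0,0,0,0],[0,2.5,-2.5,0,0,0,0],[0,4.5,-4.5,0,0,0,0],[0,6.5,-6.4,0,0,0,0],[0,8.5,-8.4,0,0,0,0],[0,10.5,-10.3,0,0,0,0],[0,12.5,-12.3,0,0,0,0],[0,14.2,-13.8,0,0,0,0],[0,14.2,-13.8,0,0,0,0]]' | egrep 'clock|pos|force';python3 -m creep '[[0,1,-1,0,0,0,0],[0,2,-2,0,0,0,0],[0,3,-3,0,0,0,0],[0,4,-4,0,0,0,0],[0,5,-5,0,0,0,0],[0,6,-6,0,0,0,0],[0,7,-6.8,0,0,0,0],[0,7,-6.8,0,0,0,0]]' | egrep 'clock|pos|force'; python3 - <<'E'
from h import *
show()
print(read_state()["position"]@d)
E
```

```text
clock: 22.8
position: [0.6276, -0.0433, 0.0473]
ft_force: [-1.8, 0.2, 1.5]
clock: 23.6
position: [0.6366, -0.0445, 0.047]
ft_force: [-3.1, 1.8, -0.2]
23.6 [ 0.6366 -0.0445  0.047 ] F [-3.1078  1.8213 -0.2183] [0.2885 1.1166 0.2292] q [ 0.6643  1.2839 -1.2851  2.4224  2.3494  1.4825 -0.4787] 0.00016192721855841778
[[ 0.1337  0.7087 -0.6927]
 [ 0.991  -0.0966  0.0925]
 [-0.0013 -0.6989 -0.7152]]
0.6369042158682942
```

Front at about 0.65, about 10 mm left. I go through the catch in small steps.

```bash
for i in 1 2 3; do python3 -m creep '[[0,0.7,-0.7,0,0,0,0],[0,1.4,-1.4,0,0,0,0],[0,2.1,-2.1,0,0,0,0],[0,2.8,-2.8,0,0,0,0],[0,2.8,-2.8,0,0,0,0]]' | egrep 'clock|pos|force'; done
```

```text
clock: 24.1
position: [0.6414, -0.0456, 0.0473]
ft_force: [0.1, -1.1, 0.4]
clock: 24.6
position: [0.6432, -0.0456, 0.0472]
ft_force: [-10.2, 0.2, 5.9]
clock: 25.1
position: [0.6435, -0.0457, 0.047]
ft_force: [-33.9, -1.3, 19.8]
```

The force dropped to zero at 0.641 and then rose hard at 0.643, so the catch pulled the drawer in and it is on its end stop. I back away and look.

```bash
python3 -m creep '[[0,-2,2,0,0,0,0],[0,-4,4,0,0,0,0],[0,-8,8,0,0,0,0],[0,-15,15,0,0,0,0],[0,-25,25,0,0,0,0],[0,-35,35,0,0,0,0],[0,-38,38,0,0,0,0],[0,-38,38,0,0,0,0]]' | egrep 'clock|pos|force'; python3 - <<'E'
from h import *
import cv2
show()
cv2.imwrite("pics/s12.png",cv2.resize(camera("scene")[130:330,200:460,::-1],(780,600),interpolation=2))
cv2.imwrite("pics/t12.png",camera("top")[:,:,::-1])
cv2.imwrite("pics/w12.png",camera("wrist")[:,:,::-1])
E
```

```text
clock: 25.9
position: [0.5951, -0.0386, 0.0466]
ft_force: [-0.5, 0.6, -0.3]
25.9 [ 0.5951 -0.0386  0.0466] F [-0.4712  0.5538 -0.2621] [0.0662 0.7793 0.0107] q [ 0.6266  1.2895 -1.2835  2.5195  2.3436  1.5773 -0.5723] -0.00016860419719281951
[[ 0.1333  0.709  -0.6925]
 [ 0.9911 -0.0964  0.092 ]
 [-0.0015 -0.6986 -0.7155]]
```

View pics/s12.png

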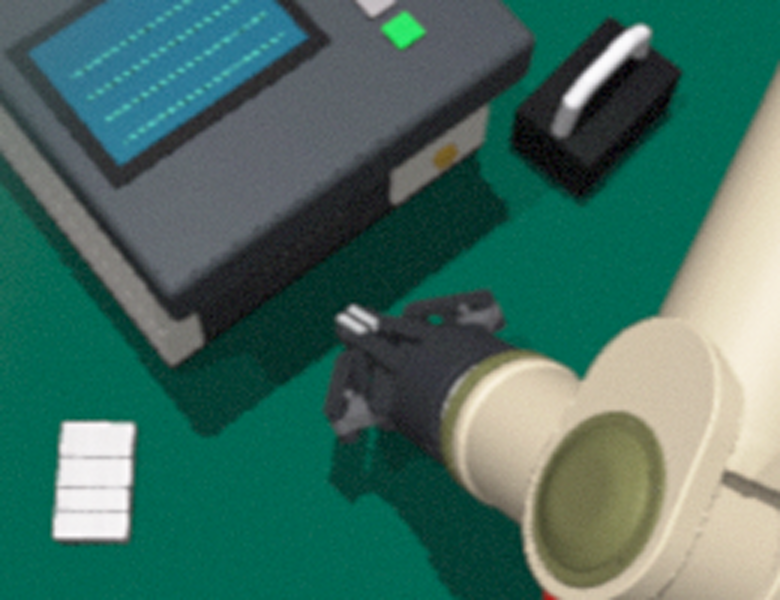

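View pics/w12.png

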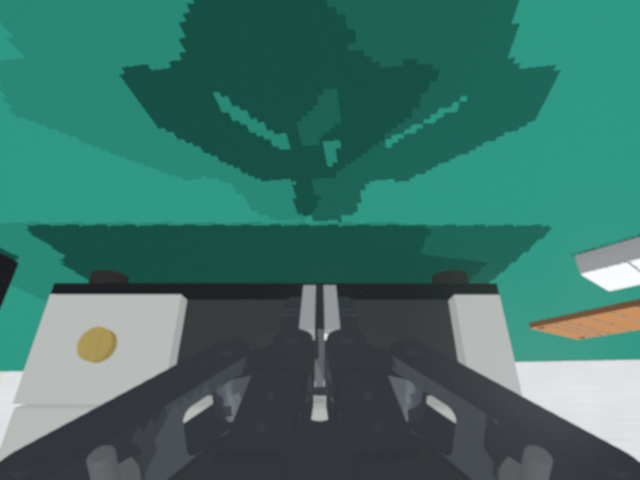

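View pics/t12.png

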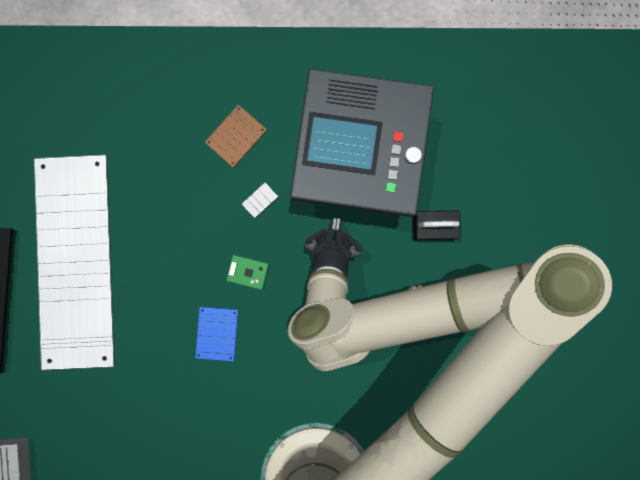

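The wrist view shows the dark front flush in the face (columns 187–455, lower edge on row 295). The bystanders in view are at their old pixels: probe (437,225), coupon (260,200), board (247,271), and the adapter's brass end (418,288). Wrist force is near zero, so I hand in.

```bash
python3 - <<'E'
from plant import *
print(sign_off())
E
```

```text
the job is handed in; nothing more can be done
None
```

The plate was slid back against the rear stop with the drawer open, then the drawer was pushed home until its catch seated. I handed the job in at about 26 s of the 67 s limit; no verdict is reported.

- **Plate:** I pressed it with about 5–7 N on top and dragged it back until plate and drawer moved together. I corrected a yaw error of about 0.02 rad. The scene view then showed it square against the blue stop.
- **Drawer:** I pushed it first with the hand vertical, then with the hand leant back about 46° to clear the deck. No row asked for more than about 50 mm/s. Near the end the force fell to zero as the catch pulled in, then rose to about 39 N at the fingertips on the end stop.
- **Last checks:** After backing off about 50 mm, the wrist force was near zero and the front looked flush with the machine face. The probe, coupon and board were at their starting pixels. The forearm hid most of the adapter, but its visible brass end had not shifted.

**Not confirmed:**
- I could not see the plate once the drawer was closed, so its final position rests on the slow push.
- Joints 3 and 4 were at their range limits for part of the leant approach. Joint 3 read -1.2935 against the stated -1.29.
- My first press on the plate briefly reached 35 N at the fingertips before I eased it.

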